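Stand the toppled bottle and open the bottle lane

ROBOT

A 6-joint arm with a two-finger parallel gripper is mounted at the origin on the work surface. World frame = base frame: x ahead of the robot, y to its left, z up, the work surface at z = 0. Lengths are in m, angles in rad, forces in N, time in s.
With the tool pointing down it reaches from about 0.375 to 0.925 m from the base axis. Payload 5.7 kg.
Tool frame: the origin (TCP) lies on the centre line of the jaws, within the pads' length; the fingertips stand 17 mm ahead of it and the grasp point (between the pads) lies 2 mm behind it; z points along the fingers, y is the line along which they close (so a half turn about z gives the same grasp; the last joint's range is limited). The gripper opens to 85 mm and grips with 20 to 120 N. Pads are 22 mm wide; open, the fingers measure 114 mm over their backs; the gripper's body (76 mm by 85 mm) begins 54 mm behind the grasp point. The pads swing forward as they close: fully open they stand 13 mm farther back than shut.
Start: joints at [-1.409, 0.359, 1.51, -0, 1.272, -0.115], TCP at [0.164, -0.577, 0.248] pointing down, gripper open.
Joint ranges: [-2.97, 2.97], [-1.01, 2.36], [0.21, 2.38], [-0.96, 4.11], [0.2, 2.71], [-2.98, 2.98]. Speed limits (rad/s): [2.39, 2.39, 3.14, 3.14, 3.14, 3.14].

INTERFACE

Orientations are given as [roll, pitch, yaw] about the fixed x, y, z axes, in that order (R = Rz(yaw) Ry(pitch) Rx(roll)).
In Python, from cell import status, eyes, ticket gives the robot as it stands.
- The arm moves only by the tool drive_tool, never from a script. Its argument "targets" is a list that holds one entry, the list of rows, each a list of 6 numbers: the shift along the world's x, y, z scaled (see below), then the turn, a rotation vector about the world's x, y, z scaled (see below). In form: [[[tx, ty, tz, rx, ry, rz], ...]]. A call has 1 to 12 rows; each row shifts and turns the commanded pose from where the row before left it; what a row does not reach is not made up. The controller multiplies each number of a shift by 0.1 m and each number of a turn by 2 rad. A row lasts 1/12 s, in which the tool goes at most 41.7 mm and 7.16 degrees, less where a joint would pass 70% of its speed; a pose out of reach is approached as far as the arm can. A call with a number of a shift or a turn outside -1 to 1 is refused whole. A call with a gripper value outside its range is refused whole. "gripper" is the opening, from 0 (shut) to 1 (fully open), set as the call begins (left out, the last holds). The fingers move at their own pace and stop on an object; "grip_force" is the grip in N (left out, the last holds). Time passes only in rows, so rows that do not move let the fingers close. It gives the time, the measured TCP pose, the force, the opening and the grip force at its end, in the units of the state.
- status.observe(): the state, without advancing time (a new reading comes with each control period).
- eyes.camera(name): name is "side" or "top" or "wrist"; returns (picture, depth): 384x512x3 uint8, blue, green, red; 384x512 float32, m along the optical axis (not along the pixel's ray), 0 where there is no reading.
- eyes.get_calibration(name): a dict with "fx", "fy", "cx", "cy" (pixels), "xyz" and "orientation" of the camera in the world; the wrist camera has in their place "T_tool_cam" (4x4, takes a point from camera to tool coordinates, whose origin is the TCP and whose axes are the flange's). Camera axes: x right, y down, z forward; pixel columns grow to the right and rows downward; lengths in m; the calibration is good to about 2 mm. A picture is of the moment at which its call begins: read the wrist's pose just before it. get_calibration takes no time and is no camera call.
- ticket.hand_in(): hands the job in; it is judged then, once.
The state is a dict: "t": time; "joint_pos": joint angles; "qd": joint speeds; "joint_torque": joint torques, N m; "eef_pos": TCP position; "tool_rot": TCP orientation; "wrist_force": force on the tool from outside, world axes, zero at the start; "ft_torque": the same for the moment, N m; "gripper_width": finger opening in m; "grasp_force": force on a finger pad.
Only numpy, scipy, OpenCV 4.12 (cv2) and the standard library are available. Lean on these libraries where they do the work, as an engineer would, in place of code of your own. Each camera call takes 0.05 s, during which the arm holds its last target. There are 200 camera calls.

TASK

The white bottle with the red cap has toppled over onto the keeper pin of the bottle lane. With the pin still in place, tip that bottle up by a gentle push (do not grip it) until it stands upright in the lane behind the pin; then draw the pin out by its red handle and lay it fully down in the notch of the parking block beside the lane, handle on the side away from the lane. Leave the other two bottles, the blue dish and the green tin as they are.

Things in the scene. Friction and masses are not known exactly. Their poses are not given: they have to be found in the camera images.
- lane: Fixed wooden bottle lane. Origin on the bench, midway between its two dark front cheeks, below the bore; +x along the lane away from its open front, +y the side of the pin's handle. Floor 10 mm thick, x -30 to 260 mm. Rails x 20 to 260 mm, top at 45 mm, 56 mm apart inside, 76 outside. Cheeks x -20 to 20 mm, top at 68 mm, 56 mm apart inside, 84 outside. End stop at x 248 mm, top 65 mm.
- bore (a point): Middle of the bore on the lane's centre line, 51.5 mm above the bench: a 13 mm square hole through both cheeks along the lane's y. At the start the pin lies through it, its axis 50 mm above the bench.
- bottle: White square bottle, red cap, yellow label, 0.15-0.3 kg. Origin: centre of underside; z to the cap. Body 48 x 48 x 82 mm, round cap 32 mm across from 94 to 116 mm. At the start it leans some 50 deg to the lane's open front (-x): lower front edge on the lane floor 54 mm behind the pin, body on the pin, cap's low rim 90 mm above the bench. Upright about that edge, its centre is 78 mm behind the pin.
- bottle_cap (a point): Centre of the top of the toppled bottle's cap.
- pin: Loose keeper pin along its own y, 0.08 kg. Origin: middle of its steel shank, 10 mm in diameter, 96 mm long (y -48 to 48 mm); brass collar 18 mm across at y 48 to 52 mm; red handle 16 x 36 x 16 mm at y 52 to 88 mm. It comes free after being drawn about 95 mm along its +y.
- pin_grip (a point): Middle of the pin's red handle, 70 mm along y from the pin's origin.
- park: Fixed wooden parking block beside the lane on its +y side, 46 x 60 x 55 mm (x, y, z), origin at the centre of its underside. An open-topped notch, 18 mm wide, runs right through it along its y; its floor is 35 mm above the bench, its walls 14 mm thick, top at 55 mm. Its +y end faces away from the lane.
- notch (a point): Middle of the notch, 40 mm above the bench: where the shank's axis lies when it rests in the notch. Shank middle within 35 mm of it along the notch is fine; best 15 mm towards the lane (-y), so that the collar stays clear of the block's end.
- neighbour_a: Amber bottle, black cap, standing in the lane behind the toppled one; same size as it, origin at the centre of its underside. May be either the nearer or the farther of the two.
- neighbour_b: Blue bottle, white cap, standing in the lane behind the toppled one; same size, origin at the centre of its underside. May be either the nearer or the farther of the two.
- dish: Blue ceramic dish, 80 mm across, 35 mm high, on the bench on the lane's -y side; origin at the centre of its underside.
- tin: Green tin, 56 mm across, 60 mm high, on the bench on the lane's +y side beyond the parking block; origin at the centre of its underside.

How it is judged:
By the outcome, as a careful person would: the job done as asked, in the order asked, and still so for the second after the job is handed in, with the robot touching nothing.
It also fails if it takes over 50 s, if anything falls off the work surface, if the arm or the gripper's body presses on something with over 40 N, if the wrist force passes 120 N, or if a joint passes its speed limit or range.

## Working session

There is one attempt and no reset: what is moved stays moved. The work goes in short steps, Python scripts to look and compute and a tool call to move; the robot and the scene stay as the last step left them, time stands still between calls to the robot, and variables do not carry over. Pictures are saved under pics/ and viewed, at most 10 in all, crops included, and the job is handed in when it is done.

Besides the shell and the picture viewer there is one more tool, called after ">>>" as name([rows], argument=value, ...), one row to a line, values as JSON. drive_tool: Moves the arm, as the interface text tells. Shifts and turns lie within -1 to 1; 1 stands for 0.1 m of shift or 2 rad of turn. Its arguments: {"type":"object","properties":{"targets":{"type":"array"},"gripper":{"type":"number"},"grip_force":{"type":"number"}},"required":["targets"]}

```bash
mkdir -p pics; cat > h.py <<'E'
import numpy as np, cv2
from scipy.spatial.transform import Rotation as R
from cell import status, eyes, ticket
def T(name):
    c=eyes.get_calibration(name); M=np.eye(4)
    if 'xyz' in c:
        M[:3,:3]=R.from_euler('xyz',c['orientation']).as_matrix() if np.size(c['orientation'])==3 else np.array(c['orientation']); M[:3,3]=c['xyz']
        return c,M
    s=status.observe(); M[:3,:3]=R.from_euler('xyz',s['tool_rot']).as_matrix(); M[:3,3]=s['eef_pos']
    return c,M@np.array(c['T_tool_cam'])
def shot(name,tag):
    c,M=T(name); p,d=eyes.camera(name); cv2.imwrite(f'pics/{tag}.png',p); np.savez(f'pics/{tag}.npz',p=p,d=d,M=M,k=[c['fx'],c['fy'],c['cx'],c['cy']])
def cloud(tag):
    z=np.load(f'pics/{tag}.npz'); d=z['d']; fx,fy,cx,cy=z['k']; v,u=np.mgrid[:d.shape[0],:d.shape[1]]
    P=np.stack([(u-cx)/fx*d,(v-cy)/fy*d,d],-1)@z['M'][:3,:3].T+z['M'][:3,3]; P[d==0]=np.nan
    return z['p'],P
E
python3 - <<'E'
from h import *
print(eyes.get_calibration('top'),eyes.get_calibration('side'),eyes.get_calibration('wrist'))
shot('top','t0');shot('side','s0')
a=cv2.imread('pics/t0.png');b=cv2.imread('pics/s0.png')
print(status.observe())
E
```

```text
{'fx': 368.8511280334544, 'fy': 368.8511280334544, 'cx': 258.15027325417765, 'cy': 193.8942907788881, 'xyz': array([ 0.53119483, -0.04557993,  0.72194472]), 'orientation': array([-2.95082444,  0.00482401, -1.58874897])} {'fx': 369.03438541477107, 'fy': 369.03438541477107, 'cx': 263.73864821360274, 'cy': 198.22388730908852, 'xyz': array([ 0.40869427, -0.41136504,  0.63375523]), 'orientation': array([-2.45156532,  0.01889018, -0.53536961])} {'fx': 299.26690730785026, 'fy': 299.26690730785026, 'cx': 253.9897377198937, 'cy': 191.08885436640804, 'T_tool_cam': array([[ 1.96934293e-04, -9.60895163e-01, -2.76912344e-01,
         6.99420616e-02],
       [ 9.99999960e-01,  1.33409971e-04,  2.48242054e-04,
         3.73354247e-04],
       [-2.01591721e-04, -2.76912382e-01,  9.60895151e-01,
        -1.25392759e-01],
       [ 0.00000000e+00,  0.00000000e+00,  0.00000000e+00,
         1.00000000e+00]])}
{'t': 0.1, 'joint_pos': array([-1.40907358e+00,  3.59451269e-01,  1.51130787e+00,  1.59289038e-05,
        1.27245327e+00, -1.15090377e-01]), 'qd': array([ 3.39807380e-04, -5.75629925e-04, -2.63044896e-03, -1.01295856e-03,
        7.78048662e-05, -1.68863455e-03]), 'joint_torque': array([-2.03761338e-04, -5.28651273e+01, -2.79350477e+01, -1.98483617e-04,
        5.08705518e-03,  4.78632174e-06]), 'eef_pos': array([ 0.16388811, -0.57660492,  0.24753291]), 'tool_rot': array([-3.13998536e+00, -2.01123525e-04,  2.76808264e-01]), 'wrist_force': array([ 0.24217046,  0.4403865 , -0.29527931]), 'ft_torque': array([ 0.01538854, -0.00152635, -0.00183167]), 'grasp_force': 0.0, 'gripper_width': 0.08523077037509512}
```

View pics/t0.png

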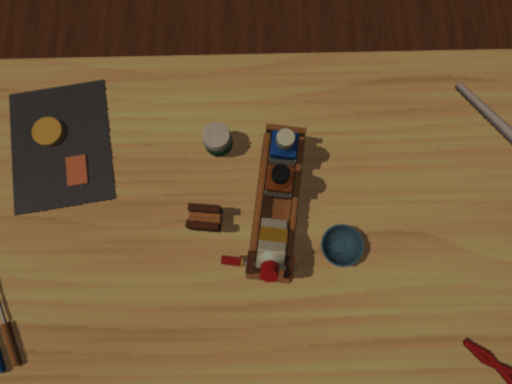

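View pics/s0.png

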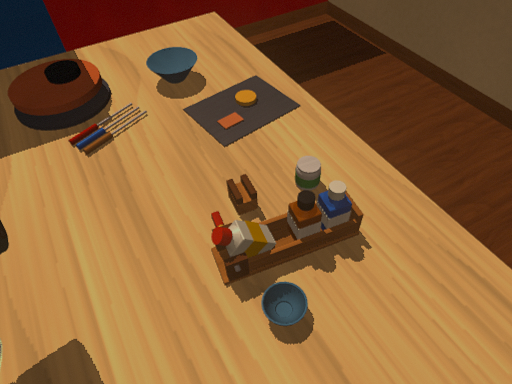

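The top view shows the lane running up the image with its open front at the bottom, near (270,275). The red cap is at (270,271), the pin handle at (232,261), the park block at (205,217), the tin at (218,139) and the dish at (342,245). Next I'll measure these with depth.

```bash
python3 - <<'E'
from h import *
p,P=cloud('t0')
for n,(u,v) in dict(cap=(270,271),handle=(232,261),collar=(241,261),parkwall1=(205,208),parkwall2=(203,226),notch=(205,217),tin=(218,137),dish=(342,245),table=(150,250),railL=(258,180),railR=(298,200),stop=(286,128),amber=(281,174),bluecap=(286,138)).items(): print(n,P[v,u].round(4))
# masks
def med(m): q=P[m]; return len(q),np.nanmean(q,0).round(4)
roi=np.zeros(p.shape[:2],bool); roi[100:300,180:330]=1
h=P[...,2]
# lane rails fit : height 0.04-0.05
q=P[roi&(h>.041)&(h<.049)]; q=q[(q[:,1]<P[217,205][1]-.045)]
print(len(q)); 
r=cv2.minAreaRect((q[:,:2]*1000).astype(np.float32)); print('rails',r)
q=P[roi&(h>.010)]; q=q[(q[:,1]>P[217,205][1]-.035)&(q[:,0]<P[217,205][0]+.04)&(q[:,0]>P[217,205][0]-.036)]
r=cv2.minAreaRect((q[:,:2]*1000).astype(np.float32)); print('park',r)
b,g,rr=[p[...,i].astype(int) for i in range(3)]
m=roi&(rr>90)&(g<40)&(b<40)
for nm,s in (('handle',np.s_[:, :250]),('cap',np.s_[:,250:])):
    mm=np.zeros_like(m); mm[s]=m[s]; q=P[mm]; q=q[q[:,2]>.02]; print(nm,len(q),np.nanmean(q,0),np.nanmin(q,0),np.nanmax(q,0), cv2.minAreaRect((q[:,:2]*1000).astype(np.float32)))
a=cv2.resize(p[110:300,175:325],None,fx=4,fy=4,interpolation=cv2.INTER_CUBIC)[:,:]
cv2.imwrite('pics/t0c.png',cv2.convertScaleAbs(cv2.resize(a,(474,600)),alpha=1.6))
ps,_=cloud('s0');cv2.imwrite('pics/s0c.png',cv2.convertScaleAbs(cv2.resize(ps[150:300,190:380],(760,600),interpolation=cv2.INTER_CUBIC),alpha=1.5))
E
```

```text
cap [ 0.5216 -0.0616  0.1132]
handle [0.5393 0.0039 0.0564]
collar [ 0.539  -0.0122  0.0599]
parkwall1 [0.6355 0.0529 0.0555]
parkwall2 [0.6024 0.056  0.0574]
notch [0.6217 0.0558 0.035 ]
tin [0.7696 0.029  0.0603]
dish [ 0.5663 -0.204   0.0063]
table [5.638e-01 1.670e-01 2.000e-04]
railL [ 0.6974 -0.0448  0.0073]
railR [ 0.6555 -0.1227  0.0076]
stop [ 0.7598 -0.0943  0.126 ]
amber [ 0.6796 -0.0834  0.1245]
bluecap [ 0.7423 -0.0938  0.1248]
1380
rails ((655.7908325195312, -48.18214416503906), (143.8702392578125, 258.30682373046875), 82.570068359375)
park ((621.8624877929688, 57.04673385620117), (60.60738754272461, 45.98650360107422), 84.44564819335938)
handle 129 [0.54056793 0.0060524  0.05750264] [ 0.53381626 -0.01030824  0.05451745] [0.54832341 0.02174208 0.06005382] ((540.5712280273438, 6.0336103439331055), (31.816940307617188, 12.33792781829834), 81.95631408691406)
cap 263 [ 0.52048579 -0.05825121  0.10481289] [ 0.50497594 -0.07326383  0.09061102] [ 0.53763147 -0.04530983  0.114708  ] ((520.1865844726562, -57.543888092041016), (32.8565559387207, 27.09107208251953), 15.561982154846191)
```

View pics/t0c.png

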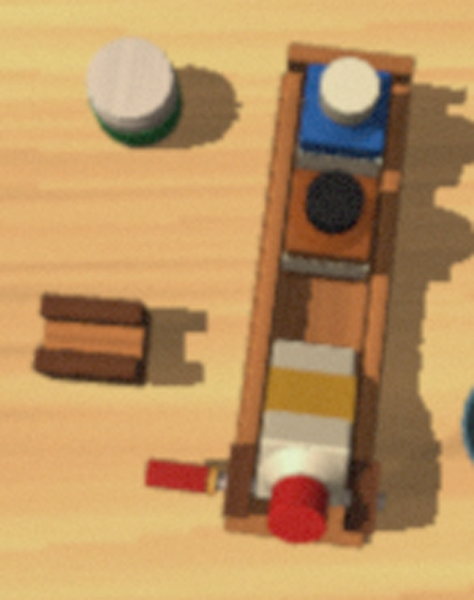

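View pics/s0c.png

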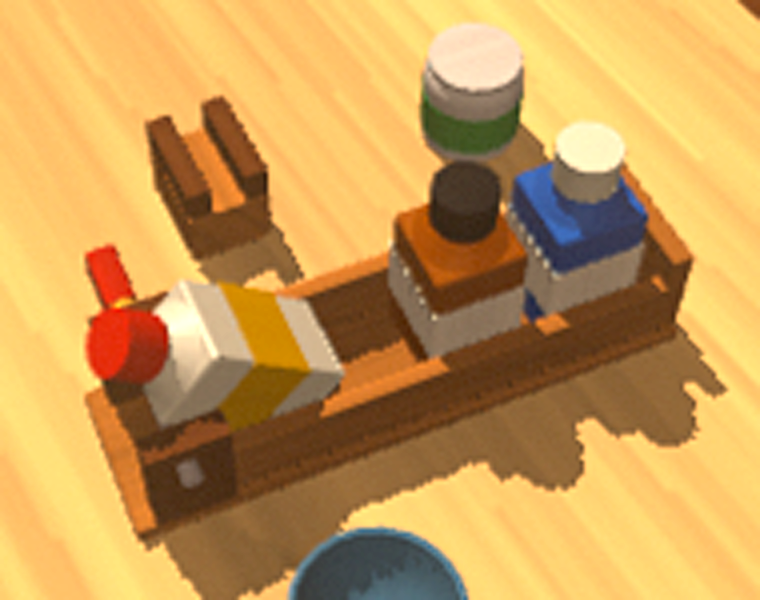

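```bash
cat > fit.py <<'E'
from h import *
from scipy.optimize import minimize
p,P=cloud('t0'); Q=P[100:300,180:330].reshape(-1,3); Q=Q[np.isfinite(Q[:,0])]
def loc(c,q): 
    d=q[:,:2]-c[:2]; s,co=np.sin(c[2]),np.cos(c[2]); return np.stack([co*d[:,0]+s*d[:,1],-s*d[:,0]+co*d[:,1]],1)
# score: rail tops / cheek tops / stop top inside their footprints
def score(c):
    l=loc(c,Q); x,y,z=l[:,0],np.abs(l[:,1]),Q[:,2]
    def box(x0,x1,y0,y1,z0,w=.0015):
        s=lambda t:1/(1+np.exp(-np.clip(t/w,-40,40)))
        m=np.abs(z-z0)<.004
        return (s(x-x0)*s(x1-x)*s(y-y0)*s(y1-y))[m].sum()-0.0
    g=box(.02,.248,.028,.038,.045)+box(-.02,.02,.028,.042,.068)+box(.248,.260,-.01,.038,.065)
    m=(np.abs(z-.010)<.004)&(x<-.02); 
    bad=((x>-.032)&(x<.262)&(y<.044)&(z<.004)).sum()
    return -(g-0.5*bad)
best=None
for x0 in np.arange(.52,.56,.01):
  for y0 in np.arange(-.08,-.04,.01):
    for a in (-.18,-.14,-.1):
      r=minimize(score,[x0,y0,a],method='Nelder-Mead',options=dict(initial_simplex=[[x0,y0,a],[x0+.006,y0,a],[x0,y0+.006,a],[x0,y0,a+.04]]))
      if best is None or r.fun<best.fun: best=r
c=best.x; print('lane',c,np.degrees(c[2]),best.fun)
np.save('lane.npy',c)
l=loc(c,Q);z=Q[:,2]
def st(n,m): print(n,m.sum(),l[m].min(0).round(4),l[m].max(0).round(4),((l[m].min(0)+l[m].max(0))/2).round(4),np.median(z[m]).round(4))
for n,x0,x1 in (('amber cap',.10,.19),('blue cap',.19,.25)): st(n,(z>.118)&(l[:,0]>x0)&(l[:,0]<x1)&(abs(l[:,1])<.03))
for n,x0,x1 in (('bodies',.08,.25),): st(n,(z>.085)&(z<.098)&(l[:,0]>x0)&(l[:,0]<x1)&(abs(l[:,1])<.03))
st('cheeks',(abs(z-.068)<.004)&(abs(l[:,1])>.028)&(abs(l[:,1])<.05)&(l[:,0]<.05))
st('rails',(abs(z-.045)<.004)&(abs(l[:,1])<.05)&(l[:,0]>.03))
st('stop',(abs(z-.065)<.004)&(abs(l[:,1])<.05)&(l[:,0]>.22))
st('handle',(l[:,1]>.045)&(l[:,1]<.095)&(abs(l[:,0])<.015)&(z>.03))
st('cap',(l[:,0]<-.005)&(abs(l[:,1])<.03)&(z>.088))
k=(abs(z-.055)<.005)&(l[:,1]>.06)&(l[:,0]>.04)&(l[:,0]<.15); r=cv2.minAreaRect((Q[k,:2]*1000).astype(np.float32)); print('park top',r)
k2=(abs(z-.035)<.004)&(l[:,1]>.08)&(l[:,0]>.04)&(l[:,0]<.15)&(l[:,1]<.15);print('notch floor',cv2.minAreaRect((Q[k2,:2]*1000).astype(np.float32)),cv2.fitLine((Q[k2,:2]*1000).astype(np.float32),cv2.DIST_L2,0,.01,.01).ravel())
E
python3 fit.py
```

```text
lane [ 0.5338751  -0.06378381 -0.13814547] -7.915152432828068 -1375.5301823316736
amber cap 285 [ 0.1348 -0.0143] [0.1661 0.0163] [0.1505 0.001 ] 0.1256
blue cap 276 [ 0.1978 -0.0149] [0.2285 0.0151] [2.131e-01 1.000e-04] 0.1255
bodies 772 [ 0.1265 -0.0242] [0.2372 0.0251] [0.1818 0.0005] 0.0923
cheeks 375 [-0.0211 -0.0422] [0.0188 0.0421] [-0.0011 -0.    ] 0.0677
rails 1293 [ 0.03   -0.0387] [0.2483 0.0378] [ 0.1392 -0.0005] 0.0447
stop 210 [ 0.2462 -0.0384] [0.2594 0.0372] [ 0.2528 -0.0006] 0.0647
handle 217 [-0.0107  0.0452] [0.0056 0.0879] [-0.0025  0.0666] 0.0573
cap 263 [-0.0298 -0.0143] [-0.005   0.0167] [-0.0174  0.0012] 0.1055
park top ((621.8887939453125, 57.24616241455078), (60.22776412963867, 45.98551559448242), 84.5088882446289)
notch floor ((618.7946166992188, 50.96786880493164), (48.31731414794922, 41.6106071472168), 85.55012512207031) [1.0439303e-01 9.9453610e-01 6.2192590e+02 4.9556393e+01]
```

>>> drive_tool([
  [[0.127,0.218,0,0,0,0.024],[0.127,0.218,0,0,0,0.024],[0.127,0.218,0,0,0,0.024],[0.127,0.218,0,0,0,0.024],[0.127,0.218,0,0,0,0.024],[0.127,0.218,0,0,0,0.024],[0.127,0.218,0,0,0,0.024],[0.127,0.218,0,0,0,0.024],[0.127,0.218,0,0,0,0.024],[0.127,0.218,0,0,0,0.024],[0.127,0.218,0,0,0,0.024],[0.127,0.218,0,0,0,0.024]],
], gripper=0, grip_force=30)

```text
t: 1.1
eef_pos: [0.3166, -0.3142, 0.248]
tool_rot: [-3.141, -0.0, 0.855]
wrist_force: [0.6, -0.2, -0.0]
gripper_width: -0.0
grasp_force: 0.0
```

>>> drive_tool([
  [[0.127,0.218,0,0,0,0.024],[0.127,0.218,0,0,0,0.024],[0.127,0.218,0,0,0,0.024],[0.127,0.218,0,0,0,0.024],[0.127,0.218,0,0,0,0.024],[0.127,0.218,0,0,0,0.024],[0.127,0.218,0,0,0,0.024],[0.127,0.218,0,0,0,0.024],[0.127,0.218,0,0,0,0.024],[0.127,0.218,0,0,0,0.024],[0.127,0.218,0,0,0,0.024],[0.127,0.218,0,0,0,0.024]],
])

```text
t: 2.1
eef_pos: [0.4689, -0.0526, 0.248]
tool_rot: [-3.141, -0.0, 1.431]
wrist_force: [0.4, -0.1, 0.7]
gripper_width: 0.0002
grasp_force: 0.0
```

>>> drive_tool([
  [[0,0,-0.19,0,0,0],[0,0,-0.19,0,0,0],[0,0,-0.19,0,0,0],[0,0,-0.19,0,0,0],[0,0,-0.19,0,0,0],[0,0,-0.19,0,0,0],[0,0,-0.19,0,0,0],[0,0,-0.19,0,0,0],[0.05,-0.007,0,0,0,0],[0.05,-0.007,0,0,0,0],[0,0,0,0,0,0]],
])

```text
t: 3.02
eef_pos: [0.481, -0.0559, 0.0971]
tool_rot: [3.139, 0.0, 1.429]
wrist_force: [0.7, 0.2, 0.3]
gripper_width: -0.0002
grasp_force: 0.0
```

```bash
python3 - <<'E'
from h import *
print(status.observe()['wrist_force'])
shot('side','s1'); p,P=cloud('s1')
cv2.imwrite('pics/s1c.png',cv2.convertScaleAbs(cv2.resize(p[130:310,150:390],(800,600),interpolation=cv2.INTER_CUBIC),alpha=1.5))
E
```

```text
[0.66272881 0.16338012 0.27302784]
```

View pics/s1c.png

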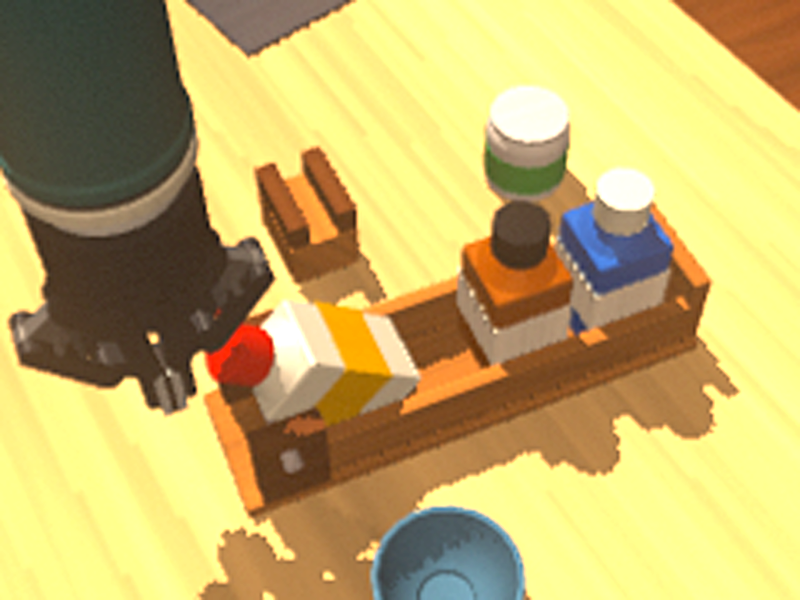

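The closed finger stands just in front of the red cap, which is at crop (240,355). The dark outer knuckle at crop (250,265) overhangs the cap, so I'll measure its height.

```bash
python3 - <<'E'
from h import *
p,P=cloud('s1'); c=np.load('lane.npy')
s,co=np.sin(c[2]),np.cos(c[2])
for (a,b) in [(250,265),(265,285),(235,300),(200,320),(168,390),(168,405),(160,370),(60,340),(180,375),(210,310)]:
    q=P[int(130+b*.3),int(150+a*.3)]; d=q[:2]-c[:2]
    print(a,b,(co*d[0]+s*d[1]).round(4),(-s*d[0]+co*d[1]).round(4),q[2].round(4))
E
```

```text
250 265 -0.0021 -0.0044 0.1746
265 285 0.0008 -0.0135 0.1684
235 300 -0.0144 -0.0117 0.161
200 320 -0.0303 0.0015 0.1364
168 390 -0.0559 -0.0112 0.1065
168 405 -0.0577 -0.0106 0.094
160 370 -0.0561 -0.0061 0.1179
60 340 -0.0958 -0.0052 0.1662
180 375 -0.047 -0.0061 0.1091
210 310 -0.0235 0.0077 0.1332
```

>>> drive_tool([
  [[0.035,-0.005,0,0,0,0],[0.035,-0.005,0,0,0,0],[0.035,-0.005,0,0,0,0],[0.035,-0.005,0,0,0,0],[0.025,-0.003,0.022,0,0,0],[0.025,-0.003,0.022,0,0,0],[0.025,-0.003,0.022,0,0,0],[0.026,-0.004,0.021,0,0,0],[0.026,-0.004,0.021,0,0,0],[0.026,-0.004,0.02,0,0,0],[0.027,-0.004,0.02,0,0,0],[0,0,0,0,0,0]],
])

```text
t: 4.07
eef_pos: [0.5119, -0.0601, 0.1119]
tool_rot: [3.14, 0.0, 1.429]
wrist_force: [-4.0, 0.4, 6.0]
gripper_width: -0.0002
grasp_force: 3.1
```

```bash
python3 - <<'E'
from h import *
print(status.observe()['wrist_force'])
shot('side','s2'); p,P=cloud('s2')
cv2.imwrite('pics/s2c.png',cv2.convertScaleAbs(cv2.resize(p[130:310,150:390],(800,600),interpolation=cv2.INTER_CUBIC),alpha=1.5))
E
```

```text
[-4.02008551  0.44747975  5.97868604]
```

View pics/s2c.png

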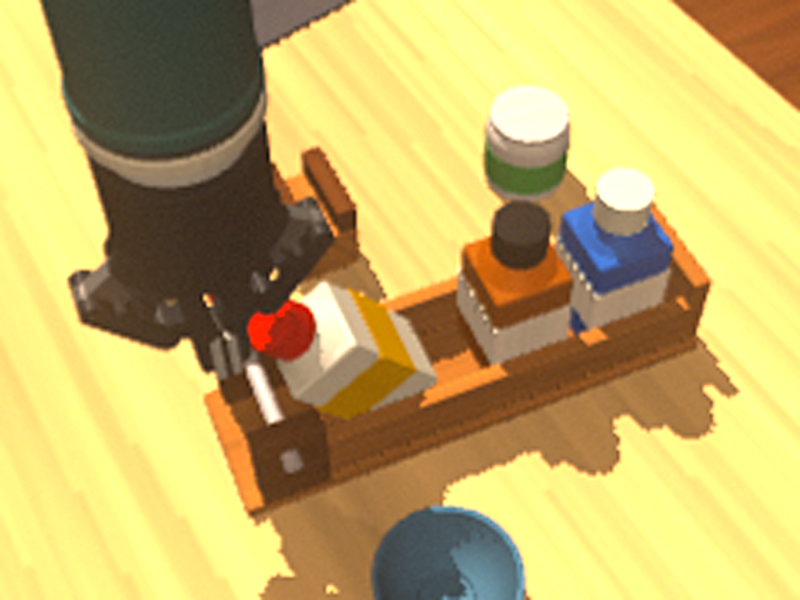

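The bottle is off the pin and the cap is now at crop (282,330). The wrist reads 6 N upward, so I'll check the bottle's pose and where the gripper touches it.

```bash
python3 - <<'E'
from h import *
c=np.load('lane.npy'); s,co=np.sin(c[2]),np.cos(c[2])
def lp(q): d=q[...,:2]-c[:2]; return np.stack([co*d[...,0]+s*d[...,1],-s*d[...,0]+co*d[...,1],q[...,2]],-1)
for t in ('s1','s2'):
    p,P=cloud(t); L=lp(P); b,g,r=[p[...,i].astype(int) for i in range(3)]
    m=(r>90)&(g<50)&(b<50)&(np.abs(L[...,1])<.03)&(L[...,0]<.05)&(L[...,2]>.07); q=L[m]
    print(t,'cap',len(q),np.percentile(q,2,0).round(4),np.percentile(q,98,0).round(4))
    q=q[np.abs(q[:,1])<.006]; 
    # top face = points at extreme; print profile sorted by x
    print(q[np.argsort(q[:,0])][::max(1,len(q)//14)][:, [0,2]].round(4).tolist())
    m=(r>100)&(g>70)&(b<60)&(np.abs(L[...,1])<.03)&(L[...,0]>-.02)&(L[...,0]<.11)&(L[...,2]>.05); 
    m=(np.abs(L[...,1])<.02)&(L[...,0]>.0)&(L[...,0]<.115)&(L[...,2]>.04)&(r>60)
    q=L[m]; print('top corner body',q[np.argmax(q[:,0]-0*q[:,2])].round(4))
    qq=q[(q[:,0]>.03)]
    print(qq[np.argsort(qq[:,0])][::max(1,len(qq)//14)][:, [0,2]].round(4).tolist())
p,P=cloud('s2'); L=lp(P)
for (a,b) in [(225,340),(235,355),(240,330),(250,315),(262,300),(280,295),(290,280),(240,375)]:
    print(a,b,L[int(130+b*.3),int(150+a*.3)].round(4),p[int(130+b*.3),int(150+a*.3)])
E
```

```text
s1 cap 258 [-0.0298 -0.0137  0.0933] [0.0009 0.0082 0.1271]
[[-0.0312, 0.0947], [-0.0289, 0.097], [-0.0272, 0.1003], [-0.0255, 0.1019], [-0.023, 0.1028], [-0.0206, 0.107], [-0.0185, 0.1085], [-0.0166, 0.1111], [-0.014, 0.1138], [-0.0121, 0.1124], [-0.0103, 0.1109], [-0.0085, 0.1123], [-0.0063, 0.1095], [-0.0036, 0.1061], [-0.0013, 0.1027], [0.0008, 0.101]]
top corner body [0.0785 0.0193 0.0485]
[[0.03, 0.0898], [0.0331, 0.0884], [0.036, 0.083], [0.0395, 0.0825], [0.0428, 0.079], [0.046, 0.0757], [0.0498, 0.0736], [0.0531, 0.0703], [0.0563, 0.0676], [0.0595, 0.0649], [0.0635, 0.0619], [0.067, 0.0588], [0.0704, 0.0552], [0.074, 0.0504], [0.0779, 0.0494]]
s2 cap 255 [-0.0075 -0.0139  0.1027] [0.0246 0.0085 0.1401]
[[-0.0084, 0.1083], [-0.0059, 0.11], [-0.0044, 0.1108], [-0.0023, 0.1132], [0.0002, 0.1153], [0.0019, 0.1187], [0.0043, 0.116], [0.0067, 0.1195], [0.0104, 0.1237], [0.0131, 0.1258], [0.0155, 0.1221], [0.0182, 0.1196], [0.0208, 0.1146], [0.024, 0.1104], [0.026, 0.1118]]
top corner body [ 0.0895 -0.0082  0.0416]
[[0.0301, 0.0985], [0.0318, 0.1005], [0.0338, 0.0987], [0.0358, 0.1004], [0.0388, 0.1041], [0.0422, 0.1034], [0.0467, 0.0984], [0.0514, 0.0919], [0.0562, 0.0857], [0.061, 0.0798], [0.0663, 0.0725], [0.0715, 0.0641], [0.0774, 0.0573], [0.083, 0.0493], [0.0884, 0.044]]
225 340 [-0.0228 -0.011   0.1313] [18 28 40]
235 355 [-0.0194 -0.0117  0.1184] [63 76 88]
240 330 [-0.0139 -0.0119  0.136 ] [25 33 42]
250 315 [-0.0066 -0.0066  0.1392] [23 30 59]
262 300 [-0.001  -0.0086  0.1498] [22 31 41]
280 295 [ 0.0089 -0.0106  0.1525] [21 31 41]
290 280 [ 0.0141 -0.0128  0.1631] [23 32 41]
240 375 [-0.0111  0.0296  0.036 ] [17 35 58]
```

>>> drive_tool([
  [[0.0,0.0,0.015,0,0,0],[0.022,-0.003,0.018,0,0,0],[0.022,-0.003,0.016,0,0,0],[0.022,-0.003,0.015,0,0,0],[0.022,-0.003,0.014,0,0,0],[0.022,-0.003,0.013,0,0,0],[0.022,-0.003,0.012,0,0,0],[0.022,-0.003,0.011,0,0,0],[0.022,-0.003,0.01,0,0,0]],
])

```text
t: 4.87
eef_pos: [0.5287, -0.0623, 0.1236]
tool_rot: [3.142, 0.0, 1.429]
wrist_force: [-0.0, 0.2, -0.8]
gripper_width: 0.0001
grasp_force: 0.0
```

>>> drive_tool([
  [[0.022,-0.003,0.01,0,0,0],[0.022,-0.003,0.009,0,0,0],[0.022,-0.003,0.008,0,0,0],[0,0,0,0,0,0],[0,0,0,0,0,0],[0,0,0,0,0,0]],
])

```text
t: 5.37
eef_pos: [0.5347, -0.0631, 0.1261]
tool_rot: [-3.141, -0.0, 1.429]
wrist_force: [-0.3, 0.0, 0.4]
gripper_width: 0.0
grasp_force: 0.0
```

```bash
python3 - <<'E'
from h import *
shot('side','s3'); p,P=cloud('s3')
cv2.imwrite('pics/s3c.png',cv2.convertScaleAbs(cv2.resize(p[130:310,150:390],(800,600),interpolation=cv2.INTER_CUBIC),alpha=1.5))
E
```

```text
(no output)
```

View pics/s3c.png

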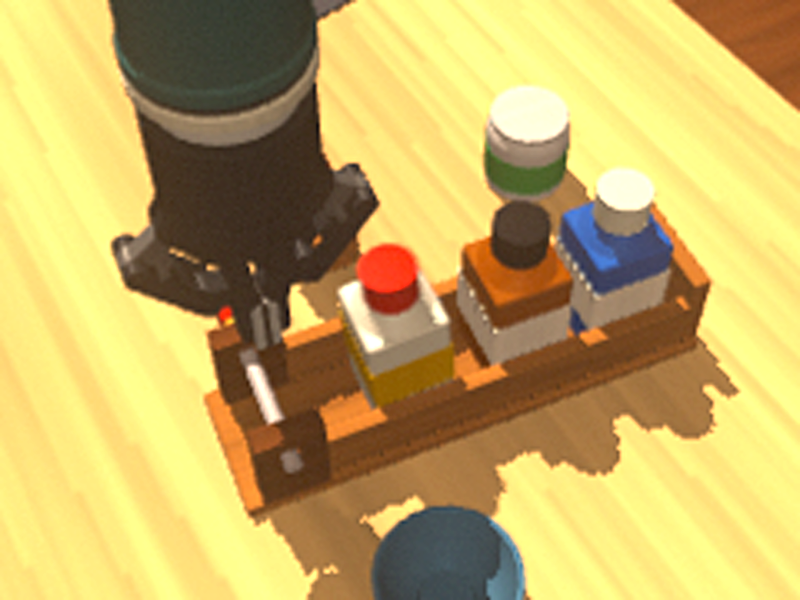

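The bottle is upright at crop (390,320), clear of the amber bottle. The pin is in place, and nothing else has moved. Next I'll take the handle.

>>> drive_tool([
  [[-0.1,0.014,0.2,0,0,0],[0,0,0.3,0,0,0],[0,0,0.3,0,0,0],[0.05,0.2,0,0,0,0],[0.05,0.2,0,0,0,0],[0.05,0.2,0,0,0,0],[0.01,0.077,0,0,0,0],[0,0,-0.2,0,0,0],[0,0,-0.2,0,0,0],[0,0,-0.2,0,0,0],[0,0,0,0,0,0]],
], gripper=0.5)

```text
t: 6.33
eef_pos: [0.5379, 0.0061, 0.1427]
tool_rot: [-3.135, 0.0, 1.429]
wrist_force: [-0.3, -0.4, 0.5]
gripper_width: 0.0427
grasp_force: 0.0
```

```bash
python3 - <<'E'
from h import *
s=status.observe();print(s['eef_pos'],s['gripper_width'],s['tool_rot'])
shot('wrist','w1'); p,P=cloud('w1')
b,g,r=[p[...,i].astype(int) for i in range(3)]
m=(r>70)&(g<40)&(b<40)&(P[...,2]>.03)&(P[...,2]<.075)&(P[...,1]>-.02); q=P[m]
if len(q): print(len(q),q.mean(0),cv2.minAreaRect((q[:,:2]*1000).astype(np.float32)),np.percentile(q,[2,98],0))
cv2.imwrite('pics/w1b.png',cv2.convertScaleAbs(p,alpha=1.5))
E
```

```text
[0.53786904 0.00605834 0.14272908] 0.04271369328209745 [-3.13454197e+00  4.78574176e-04  1.42918814e+00]
3156 [0.59448182 0.04308687 0.05557642] ((577.3302612304688, 40.087127685546875), (156.52810668945312, 69.25778198242188), 23.872459411621094) [[ 0.53292944 -0.00761761  0.05307736]
 [ 0.64102985  0.08591249  0.05882571]]
```

View pics/w1b.png

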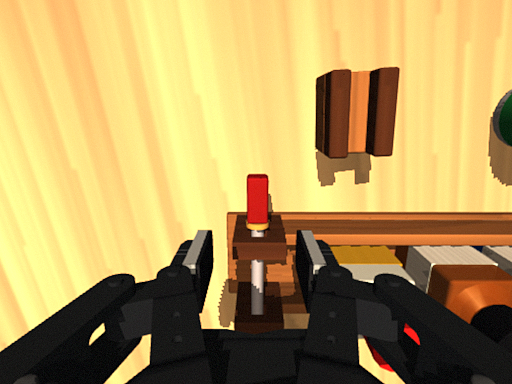

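The handle is at wrist pixels (258,200), centred between the pads, and the park block is at (357,113). I'll refine both from this closer view.

```bash
python3 - <<'E'
from h import *
p,P=cloud('w1'); b,g,r=[p[...,i].astype(int) for i in range(3)]
U=np.mgrid[:384,:512]; z=P[...,2]
m=(r>70)&(g<60)&(r>2.5*g)&(abs(z-.058)<.006)&(U[1]>240)&(U[1]<280)&(U[0]<228); q=P[m]
print('handle',len(q),cv2.minAreaRect((q[:,:2]*1000).astype(np.float32)),np.median(q[:,2]))
m=(abs(z-.055)<.004)&(U[1]>310)&(U[1]<405)&(U[0]<165); q=P[m]
print('park',len(q),cv2.minAreaRect((q[:,:2]*1000).astype(np.float32)),np.median(q[:,2]))
m=(abs(z-.035)<.006)&(U[1]>345)&(U[1]<375)&(U[0]<152); q=P[m]
print('notch',len(q),cv2.minAreaRect((q[:,:2]*1000).astype(np.float32)),np.median(q[:,2]))
s=P[[265,305],258];print('shank',s)
E
```

```text
handle 959 ((539.4931640625, 7.478967666625977), (35.20636749267578, 15.159658432006836), 82.61243438720703) 0.057767754051532255
park 3720 ((619.6968994140625, 58.19065475463867), (60.06006622314453, 45.98875427246094), 84.30085754394531) 0.054654488279805125
notch 1583 ((623.1552124023438, 58.72468948364258), (58.4288444519043, 14.773137092590332), 83.12458801269531) 0.03493946569939449
shank [[ 0.53277935 -0.04727505  0.05423492]
 [ 0.52763221 -0.08442019  0.05416881]]
```

>>> drive_tool([
  [[0.02,0.01,-0.15,0,0,0],[0,0,-0.2,0,0,0],[0,0,-0.2,0,0,0],[0,0,-0.2,0,0,0],[0,0,-0.15,0,0,0],[0,0,-0.04,0,0,0],[0,0,0,0,0,0],[0,0,0,0,0,0]],
])

```text
t: 7.05
eef_pos: [0.5438, 0.0067, 0.0532]
tool_rot: [3.14, 0.0, 1.429]
wrist_force: [-0.1, 0.4, 0.0]
gripper_width: 0.0426
grasp_force: 0.0
```

>>> drive_tool([
  [[0,0,0,0,0,0],[0,0,0,0,0,0],[0,0,0,0,0,0],[0,0,0,0,0,0],[0,0,0,0,0,0],[0,0,0,0,0,0],[0,0,0,0,0,0]],
], gripper=0, grip_force=40)

```text
t: 7.63
eef_pos: [0.5433, 0.0069, 0.053]
tool_rot: [3.141, 0.0, 1.429]
wrist_force: [-1.5, -0.7, 6.8]
gripper_width: 0.0155
grasp_force: 41.1
```

>>> drive_tool([
  [[0,0,0.015,0,0,0],[0,0,0,0,0,0],[0.014,0.1,0,0,0,0],[0.014,0.1,0,0,0,0]],
])

```text
t: 7.97
eef_pos: [0.5459, 0.0274, 0.0536]
tool_rot: [3.142, -0.0, 1.427]
wrist_force: [-0.7, -0.0, -0.2]
gripper_width: 0.0149
grasp_force: 39.9
```

>>> drive_tool([
  [[0.02,0.15,0,0,0,0],[0.02,0.15,0,0,0,0],[0.02,0.15,0,0,0,0],[0.02,0.15,0,0,0,0],[0.02,0.15,0,0,0,0],[0.02,0.15,0,0,0,0],[0,0,0,0,0,0]],
])

```text
t: 8.55
eef_pos: [0.5582, 0.1204, 0.0536]
tool_rot: [3.141, -0.001, 1.431]
wrist_force: [0.1, 0.3, 0.0]
gripper_width: 0.0153
grasp_force: 39.9
```

>>> drive_tool([
  [[0,0,0.2,0,0,0],[0,0,0.2,0,0,0],[0.15,-0.015,0.05,0,0,0.01],[0.15,-0.015,0,0,0,0.01],[0.15,-0.015,0,0,0,0],[0.15,-0.015,0,0,0,0],[0.08,-0.01,0,0,0,0],[0,0,0,0,0,0],[0,0,0,0,0,0]],
])

```text
t: 9.3
eef_pos: [0.6252, 0.11, 0.0982]
tool_rot: [-3.14, 0.0, 1.469]
wrist_force: [-0.2, -0.4, -1.2]
gripper_width: 0.015
grasp_force: 39.9
```

```bash
python3 - <<'E'
from h import *
s=status.observe();print(s['eef_pos'],s['tool_rot'])
shot('wrist','w2'); shot('top','t2'); shot('side','s4')
a=cv2.imread('pics/w2.png'); 
p=cv2.imread('pics/t2.png')[150:300,150:320]; q=cv2.imread('pics/s4.png')[100:280,170:370]
o=np.hstack([cv2.resize(p,(400,353),interpolation=cv2.INTER_CUBIC),cv2.resize(q,(392,353),interpolation=cv2.INTER_CUBIC)])
cv2.imwrite('pics/o2.png',cv2.convertScaleAbs(o,alpha=1.5))
E
```

```text
[0.62516552 0.11002742 0.09819981] [-3.14023175e+00  1.57978055e-04  1.46870536e+00]
```

View pics/o2.png

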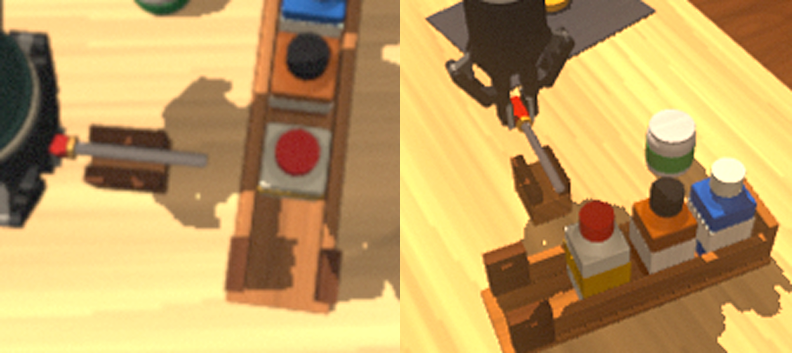

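The pin is held above the notch, with the shank running over the block from (75,150) to (205,160). I'll fit its axis and compare it with the notch.

```bash
python3 - <<'E'
from h import *
n=np.array([np.cos(np.radians(84.3)),np.sin(np.radians(84.3))]); x=np.array([n[1],-n[0]]); N=np.array([.6217,.0576])
for t in ('t2','w2','s4'):
    p,P=cloud(t); d=P[...,:2]-N; u=d@x; v=d@n; z=P[...,2]
    b,g,r=[p[...,i].astype(int) for i in range(3)]
    m=(abs(u)<.012)&(v>-.075)&(v<.022)&(z>.07)&(z<.12); 
    if m.sum()<20: print(t,m.sum()); continue
    print(t,m.sum(),'v',v[m].min().round(4),'u at v:',np.polyval(np.polyfit(v[m],u[m],1),[-.06,-.015,.03]).round(4),'z',np.polyval(np.polyfit(v[m],z[m],1),[-.06,-.015,.03]).round(4))
    k=(abs(z-.055)<.005)&(abs(u)<.03)&(abs(v)<.04); q=np.stack([u[k],v[k]],1)*1000; print(' park',cv2.minAreaRect(q.astype(np.float32)))
E
```

```text
t2 301 v -0.0666 u at v: [-0.0035 -0.0025 -0.0016] z [0.0977 0.0977 0.0977]
 park ((0.2957782745361328, -0.5980701446533203), (59.96213150024414, 45.9774284362793), 89.87313842773438)
w2 343 v 0.0098 u at v: [-0.0057 -0.004  -0.0022] z [0.0959 0.0972 0.0984]
 park ((-2.6437759399414062, -14.263738632202148), (33.2169189453125, 24.66803741455078), 1.272769808769226)
s4 180 v -0.067 u at v: [-0.0071 -0.0064 -0.0057] z [0.0979 0.0985 0.0992]
 park ((-3.406352996826172, -0.0073604583740234375), (59.948856353759766, 45.73984909057617), 89.66148376464844)
```

>>> drive_tool([
  [[0.016,0.029,0,0,0,0.0095],[0,0,0,0,0,0],[0,0,-0.1,0,0,0],[0,0,-0.1,0,0,0],[0,0,-0.08,0,0,0],[0,0,-0.08,0,0,0],[0,0,-0.06,0,0,0],[0,0,-0.05,0,0,0],[0,0,-0.03,0,0,0],[0,0,0,0,0,0]],
])

```text
t: 10.28
eef_pos: [0.6269, 0.1128, 0.0478]
tool_rot: [-3.14, 0.0, 1.488]
wrist_force: [0.3, 0.4, -0.6]
gripper_width: 0.0153
grasp_force: 40.0
```

>>> drive_tool([
  [[0,0,-0.015,0,0,0],[0,0,-0.015,0,0,0],[0,0,0,0,0,0]],
])

```text
t: 10.53
eef_pos: [0.6275, 0.1129, 0.0458]
tool_rot: [3.141, -0.0, 1.488]
wrist_force: [-0.6, 0.2, -0.2]
gripper_width: 0.0155
grasp_force: 40.0
```

```bash
cat > m.py <<'E'
from h import *
import sys
tag=sys.argv[1]
n=np.array([np.cos(np.radians(84.3)),np.sin(np.radians(84.3))]); x=np.array([n[1],-n[0]]); N=np.array([.6217,.0576])
shot('top','t'+tag); shot('side','s'+tag)
for t in ('t'+tag,'s'+tag):
    p,P=cloud(t); d=P[...,:2]-N; u=d@x; v=d@n; z=P[...,2]
    m=(abs(u+(.003 if t[0]=='s' else 0))<.005)&(v>-.07)&(v<.026)&(z>.0395)&(z<.12)
    print(t,m.sum(),'v',v[m].min().round(4),v[m].max().round(4),'u',np.polyval(np.polyfit(v[m],u[m],1),[-.06,-.015,.03]).round(4),'z',np.polyval(np.polyfit(v[m],z[m],1),[-.06,-.015,.03]).round(4))
print(status.observe()['eef_pos'],status.observe()['wrist_force'],status.observe()['t'])
E
python3 m.py 5
```

```text
t5 221 v -0.0643 0.026 u [0.0009 0.0008 0.0006] z [0.0454 0.0454 0.0453]
s5 150 v -0.0637 0.0253 u [-0.0024 -0.0028 -0.0031] z [0.0458 0.0461 0.0464]
[0.62751644 0.11287631 0.04592615] [-0.44428006  0.08922946  0.1286001 ] 10.6333
```

>>> drive_tool([
  [[0,0,-0.006,0,0,0],[0,0,0,0,0,0]],
])

```text
t: 10.8
eef_pos: [0.6275, 0.1128, 0.0452]
tool_rot: [3.141, -0.0, 1.488]
wrist_force: [-0.3, 0.5, -0.3]
gripper_width: 0.0151
grasp_force: 40.0
```

>>> drive_tool([
  [[0,0,0,0,0,0],[0,0,0,0,0,0],[0,0,0,0,0,0],[0,0,0,0,0,0],[0,0,0,0,0,0]],
], gripper=0.5)

```text
t: 11.22
eef_pos: [0.6274, 0.1129, 0.0451]
tool_rot: [3.142, -0.0, 1.488]
wrist_force: [0.0, 0.5, 0.3]
gripper_width: 0.0427
grasp_force: 0.0
```

>>> drive_tool([
  [[0,0,0.1,0,0,0],[0,0,0.2,0,0,0],[0,0,0.3,0,0,0],[0,0,0.3,0,0,0],[0,0,0.3,0,0,0],[0,0.2,0.2,0,0,0],[-0.1,0.3,0,0,0,0],[-0.1,0.3,0,0,0,0],[-0.1,0.3,0,0,0,0],[0,0,0,0,0,0],[0,0,0,0,0,0]],
])

```text
t: 12.13
eef_pos: [0.5967, 0.2244, 0.1859]
tool_rot: [3.141, -0.0, 1.491]
wrist_force: [-0.4, -1.8, 0.4]
gripper_width: 0.0426
grasp_force: 0.0
```

```bash
python3 m.py 6; python3 - <<'E'
from h import *
p=cv2.imread('pics/t6.png')[110:300,150:360]; q=cv2.imread('pics/s6.png')[130:330,190:390]
o=np.hstack([cv2.resize(p,(440,398),interpolation=cv2.INTER_CUBIC),cv2.resize(q,(356,398),interpolation=cv2.INTER_CUBIC)])
cv2.imwrite('pics/o6.png',cv2.convertScaleAbs(o,alpha=1.5))
E
```

```text
t6 161 v -0.0643 0.0256 u [0.0024 0.002  0.0017] z [0.0435 0.0436 0.0436]
s6 119 v -0.064 0.0257 u [-0.0011 -0.0014 -0.0017] z [0.0438 0.0441 0.0443]
[0.59753722 0.22253541 0.18555222] [0.80364717 0.57993358 0.01507226] 12.2333
```

View pics/o6.png

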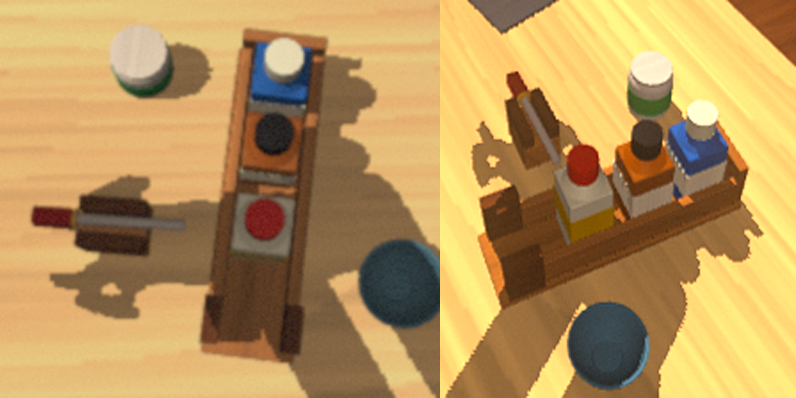

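The pin lies level in the notch, with its handle on the far side at (50,217). The bottle is upright at (265,220), and the tin, dish and other bottles are where they were.

```bash
python3 -c "
from cell import ticket; print(ticket.hand_in())"
```

```text
the job is handed in; nothing more can be done
None
```

The job is handed in at about 12 s of the 50 s allowed: the white bottle was pushed upright without gripping and stands in the lane. The pin was then drawn out and lies level in the notch, handle away from the lane, and the other bottles, dish and tin look undisturbed in the last pictures.

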